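# Set the speed dial to the job mark and start

### The arm

A 6-joint arm with a two-finger parallel gripper is mounted at the origin on a cart in front of the work surface, level with it; the furniture and walls round the work are solid. World frame = base frame: x ahead of the robot, y to its left, z up, the work surface at z = 0. Lengths are in mm, angles in degrees, forces in N, time in s.
With the tool pointing down it reaches from about 300 to 850 mm from the base axis. Payload 4.2 kg.
Tool frame: the origin (TCP) lies between the finger pads; the fingertips stand ahead of it and the grasp point (between the pads) lies 8 mm behind it (env.tip_reach is the x of the fingertips in the tool frame, in mm); x points along the fingers, y is the direction in which the jaws open and shut, and the axes are right-handed (so a half turn about x gives the same grasp; the last joint's range is limited). The gripper opens to 91 mm and grips with 3 to 60 N. Pads are 32 mm wide; open, the fingers measure 118 mm over their backs; the gripper's body (76 mm by 178 mm) begins 60 mm behind the grasp point.
Start: joints at [66.921, 18.312, 89.639, -0, 72.044, -1.146], TCP at [214.777, 533.398, 224.976] pointing down, gripper open.
Joint ranges: [-177.97, 177.97], [-48.28, 115.42], [12.27, 149.76], [-77.06, 257.06], [2.81, 150.46], [-146.56, 146.56]. Speed limits (degrees/s): [147.25, 147.25, 180, 180, 180, 180].

### API

Orientations are given as [roll, pitch, yaw] about the fixed x, y, z axes, in that order (R = Rz(yaw) Ry(pitch) Rx(roll)).
In Python, from workcell import env, cams gives the robot as it stands.
- The arm moves only by the tool arm_command, never from a script. Its argument "deltas" is a list of rows, each a list of 3 entries, a list of its own where there are three numbers: the opening, from 0 (shut) to 1 (fully open), then the shift along the world's x, y, z in mm, then the turn about the world's z in rad. A call has 1 to 20 rows; each row is the pose to reach, as a shift and turn from the pose commanded when the call began; what a row does not reach only later rows make up. A row lasts 1/10 s, in which the tool goes at most 50 mm and 8.59 degrees, less where a joint would pass 70% of its speed; a pose out of reach is approached as far as the arm can. A call with a gripper value outside its range is refused whole. The fingers move at their own pace and stop on an object; "grip_force" is the grip in N (left out, the last holds). Time passes only in rows, so rows that repeat a pose let the fingers close. It gives the time, the measured TCP pose, the force and the opening at its end, in the units of the state.
- env.state(): the state, without advancing time (a new reading comes with each control period).
- cams.grab_frame(name): name is "scene" or "top" or "wrist"; returns a dict with "img" (384x512x3 uint8, red, green, blue), "K" (3x3 intrinsics, pixels), "rvec" (rotation vector, rad) and "tvec" (3), from world to camera coordinates, as OpenCV has them. Camera axes: x right, y down, z forward; pixel columns grow to the right and rows downward; lengths in mm; the calibration is good to about 2 mm. A picture is of the moment at which its call begins. There is no depth.
- env.job_done(): hands the job in, once; it reports no verdict.
Trained networks look in a picture, given as the dict that the camera call returned (one of the last four; its "shot" number tells which), for a name from the list of things; names that differ only in an ending like _2 or _b are one class to them, and where a whole thing is asked for, a point or a joint stands for the part that bears it (a point fixed in the world has none). Each returns a list of dicts, best first, with "conf" (0 to 1); they miss things now and then, are a little off and sometimes report something else, mostly with a low value. They report only what shows in the picture. A call takes as long as a camera call.
- cams.silhouettes(picture, name): "region" (384x512 bool, what is visible of it) and "centre" ([column, row] in pixels, amid what is visible of it).
The state is a dict: "time_s": time; "qpos": joint angles; "qvel": joint speeds; "effort": joint torques, N m; "ee_pos": TCP position; "ee_rot": TCP orientation; "force": force on the tool from outside, world axes, zero at the start; "torque": the same for the moment, N m; "gripper_width": finger opening in mm.
Only numpy, scipy, OpenCV 4.12 (cv2) and the standard library are available. Lean on these libraries where they do the work, as an engineer would, in place of code of your own. Each camera call takes 0.05 s, during which the arm holds its last target.

### The job

On the speed controller, push the pointer dial round with a fingertip, click by click, until it rests in the click position that points at the large stud, then let go of it and press the start button fully down with a fingertip. Only push and press: do not grip the dial, use no more than gentle force on it, do not press the button before the dial is set, leave the tools lying around alone, and finish clear of everything with the button up again.

Things in the scene. Friction and masses are not known exactly. Their poses are not given: they have to be found in the camera images.
- controller: Grey bench speed controller, a box 190 x 270 x 60 mm (its x, y, z) screwed to the table; origin at the centre of its underside, z up. On its flat top, 60 mm above the table, the dial's vertical axis stands at (0, +35 mm) and the start button at (0, -95 mm) in this frame.
- dial (a joint): Angle of the black pointer dial in rad: 0 when it points along the controller's +x, growing counter-clockwise from above; stops at +-2.13. A sprung detent holds it at each multiple of 30 degrees (0.5236 rad); leaving one takes about 3 N sideways at the pointer's end, and past half-way it snaps on to the next by itself. It starts at -30, 0 or +30 degrees.
- pointer_end (a point): Tip of the dial's pointer, on its top edge. The pointer is an upright bar 14 mm wide with a white line along its top; it reaches from 20 mm behind the dial's axis to 56 mm in front of it (this tip), and from 8 to 34 mm above the controller's top. It stands on a hub 54 mm across and 10 mm high.
- pointer_line (a point): Imaginary point straight ahead of the pointer, 72 mm from the dial's axis and 5 mm above the controller's top. On that circle lie the nine click positions, every 30 degrees from -120 to +120 (angles as for joint dial), each with a flat pip 7 mm across, or the large stud: this point lies over the one that the dial points at.
- marker: The large stud: a round brass stud 18 mm across and 9 mm high, fixed on the controller's top beside one of the click positions at -90, -60, +60 or +90 degrees, 72 mm from the dial's axis; origin at the centre of its underside. All other positions have small flat pips.
- start_top (a point): Centre of the top of the start button: a round grey spring push button 32 mm across in a black housing on the controller's top; it goes straight down.
- start (a joint): How far the start button is pressed, in m: 0 up, 0.006 fully down (about 5 N); it springs back.
- screwdriver: Loose screwdriver, 34 x 160 x 32 mm, lying left of the controller; to be left alone. Origin under its middle.
- tape_measure: Loose tape measure, 60 x 74 x 28 mm, right of the controller; to be left alone. Origin under its middle.
- c_clamp: Loose small C-clamp, 108 x 78 x 12 mm, behind the controller; to be left alone. Origin under its middle.

How it is judged (in metres and radians):
On the way, in this order (a step that is already met when the one before it is completed fails the run):
1. the dial rests in the click position at the large stud, with the finger off it (horizontal distance between pointer_line and marker below 0.009 m and contact force between each of the arm, the fingers and dial below 0.2 N), for 0.3 s.
2. the start button is pressed fully down, at least 5 of its 6 mm (value of joint start above 0.005 m and horizontal distance between pointer_line and marker below 0.009 m), for 0.05 s.
At the end, for the whole second after the job is handed in: The dial rests pointing at the large stud (within 9 mm at the 72 mm scale circle, about 7 degrees), the start button is up again (pressed less than 1.5 mm), and the screwdriver, tape measure and clamp lie within 20 mm of where they were (horizontal distance between pointer_line and marker below 0.009 m and value of joint start below 0.0015 m and velocity of joint dial between -0.05 and 0.05 rad/s and distance of each of screwdriver, tape_measure, c_clamp from where it was at the start of the episode below 0.02 m); the robot touches nothing.
It fails at once if the start button is pressed (over 3 mm) while the dial does not point at the large stud (value of joint start above 0.003 m and horizontal distance between pointer_line and marker above 0.011 m).
It fails at once if the dial is gripped or forced: over 20 N between fingers and dial (contact force between the fingers and dial above 20 N).
It fails at once if a tool lying around is lifted or moved by more than 20 mm (distance of any of screwdriver, tape_measure, c_clamp from where it was at the start of the episode above 0.02 m).
It also fails if it takes over 58 s, if anything falls off the work surface, if the arm or the gripper's body presses on something with over 40 N, if the wrist force passes 120 N, or if a joint passes its speed limit or range.

## Working session

There is one attempt and no reset: what is moved stays moved. The work goes in short steps, Python scripts to look and compute and a tool call to move; the robot and the scene stay as the last step left them, time stands still between calls to the robot, and variables do not carry over. Pictures are saved under pics/ and viewed, and the job is handed in when it is done.

Besides the shell and the picture viewer there is one more tool, called after "Emit:" as name(argument=value, ...), one argument or row to a line, values as JSON. arm_command: Moves the arm, as the interface text tells. Its arguments: {"type":"object","properties":{"deltas":{"type":"array","items":{"type":"array"}},"grip_force":{"type":"number"}},"required":["deltas"]}

```bash
ls; mkdir -p pics; python3 - <<'E'
from workcell import env, cams
import cv2, numpy as np
s=env.state(); print(s, env.tip_reach)
for n in ["top","scene"]:
    f=cams.grab_frame(n); cv2.imwrite(f"pics/{n}0.png",f["img"][:,:,::-1])
    np.savez(f"{n}0.npz",**{k:f[k] for k in("img","K","rvec","tvec")})
    for m in ["controller","dial","pointer_end","marker","start_top","screwdriver","tape_measure","c_clamp"]:
        r=cams.silhouettes(f,m)
        print(n,m,[(round(x["conf"],2),np.round(x["centre"]).tolist(),int(x["region"].sum())) for x in r][:3])
E
```

```text
pics
{'time_s': 0.0, 'qpos': array([ 6.69227995e+01,  1.83510756e+01,  8.97041831e+01, -6.39689807e-05,
        7.20427885e+01, -1.14642833e+00]), 'qvel': array([-0.05470655,  0.05833907, -0.00355639, -0.02035594, -0.0227186 ,
        0.02112326]), 'effort': array([-2.51112215e-04, -4.12479579e+01, -2.31978858e+01,  7.26515288e-02,
        4.56007209e-02, -1.33144581e-04]), 'ee_pos': array([214.57726934, 532.96261827, 224.14098246]), 'ee_rot': array([ -91.11088755,   89.90195278, -113.04163995]), 'force': array([-0.20802358, -0.31153293,  0.47429654]), 'torque': array([-0.00908833, -0.01310426, -0.00835337]), 'gripper_width': 91.04826019682757} 11.0
top controller [(0.88, [255.0, 222.0], 9125)]
top dial [(0.75, [245.0, 216.0], 480)]
top pointer_end []
top marker []
top start_top [(0.74, [262.0, 156.0], 524), (0.62, [298.0, 222.0], 155)]
top screwdriver [(0.64, [174.0, 221.0], 476), (0.64, [345.0, 233.0], 615)]
top tape_measure [(0.93, [342.0, 236.0], 691), (0.34, [244.0, 215.0], 544)]
top c_clamp [(0.59, [266.0, 158.0], 526)]
scene controller [(0.68, [235.0, 218.0], 8791), (0.53, [237.0, 187.0], 482)]
scene dial [(0.63, [237.0, 188.0], 511)]
scene pointer_end [(0.61, [238.0, 186.0], 516)]
scene marker [(0.4, [238.0, 216.0], 53)]
scene start_top [(0.55, [254.0, 232.0], 195)]
scene screwdriver [(0.59, [215.0, 160.0], 394)]
scene tape_measure [(0.76, [262.0, 295.0], 1059)]
scene c_clamp [(0.57, [304.0, 191.0], 488)]
```

```bash
python3 - <<'E'
import cv2
a=cv2.imread("pics/top0.png");cv2.imwrite("pics/top0z.png",cv2.resize(a[120:310,150:380],None,fx=3.2,fy=3.15,interpolation=cv2.INTER_CUBIC))
a=cv2.imread("pics/scene0.png");cv2.imwrite("pics/scene0z.png",cv2.resize(a[130:320,150:340],None,fx=3.15,fy=3.15,interpolation=cv2.INTER_CUBIC))
E
```

```text
(no output)
```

View pics/top0.png

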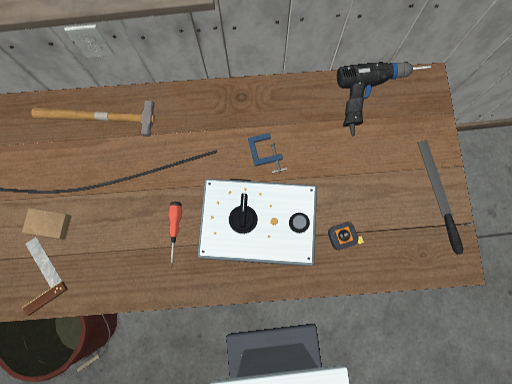

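View pics/top0z.png

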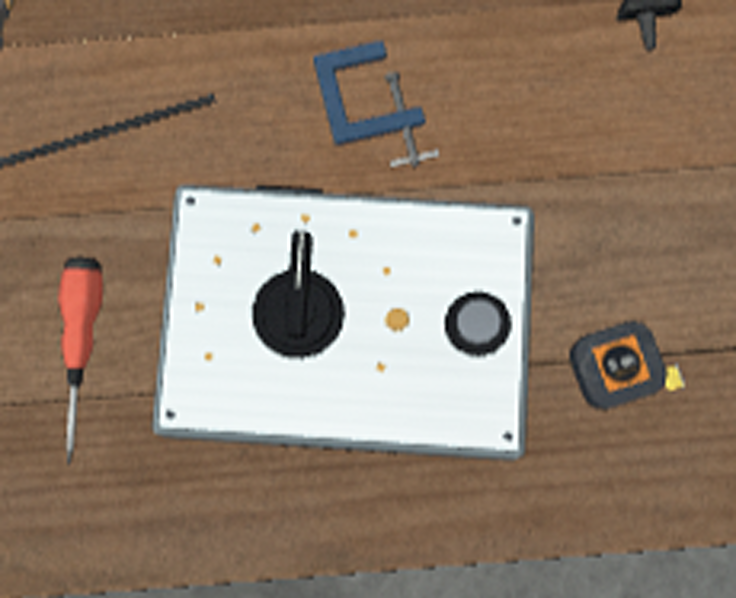

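View pics/scene0z.png

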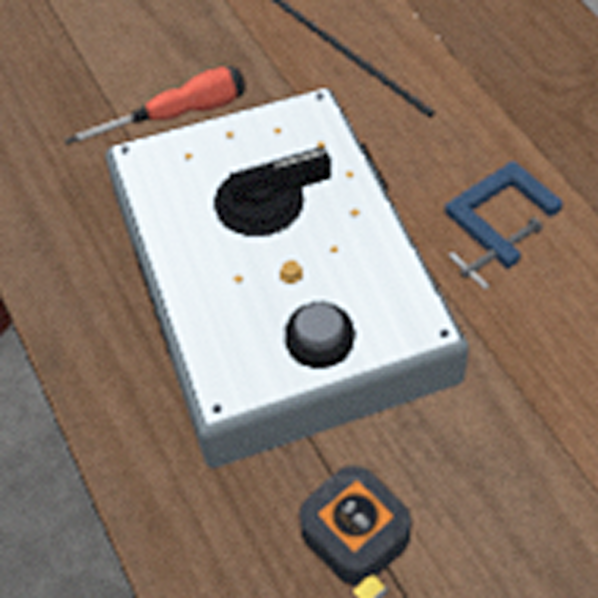

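```bash
cat > h.py <<'E'
import numpy as np, cv2
def bp(f,uv,z):
    R,_=cv2.Rodrigues(np.asarray(f["rvec"],float)); t=np.asarray(f["tvec"],float).ravel()
    p=cv2.undistortPoints(np.array([[uv]],float),f["K"],None).ravel()
    d=R.T@np.array([p[0],p[1],1]); c=-R.T@t
    return c+d*(z-c[2])/d[2]
def proj(f,P): return cv2.projectPoints(np.asarray(P,float).reshape(-1,3),np.asarray(f["rvec"],float),np.asarray(f["tvec"],float),np.asarray(f["K"],float),None)[0].reshape(-1,2)
E
python3 - <<'E'
from h import *
for n in ["top","scene"]:
    f=np.load(f"{n}0.npz"); im=f["img"].astype(int)
    R,_=cv2.Rodrigues(f["rvec"]); print(n,"cam",(-R.T@f["tvec"].ravel()).round(0))
    w=((im.min(2)>190)).astype(np.uint8)
    m,l,st,c=cv2.connectedComponentsWithStats(w)
    # component near controller
    x0,y0=(215,250) if n=="top" else (200,230)
    lab=l[y0,x0]; print(lab,st[lab])
    cn=max(cv2.findContours((l==lab).astype(np.uint8),cv2.RETR_EXTERNAL,cv2.CHAIN_APPROX_NONE)[0],key=cv2.contourArea)
    W=np.array([bp(f,p[0],60)[:2] for p in cn],np.float32)
    r=cv2.minAreaRect(W); print("plate",r, cv2.boxPoints(r).round(1).tolist())
    # brass stud
    b=((im[:,:,0]-im[:,:,2]>60)&(im[:,:,0]>120)).astype(np.uint8)
    hull=cv2.fillPoly(np.zeros_like(b),[cn],1); b&=cv2.erode(hull,np.ones((5,5),np.uint8))
    m,l2,st2,c2=cv2.connectedComponentsWithStats(b)
    for i in range(1,m): print(st2[i,4],c2[i].round(1),bp(f,c2[i],66 if st2[i,4]>20 else 61)[:2].round(1))
    d=((im.max(2)<60)&(hull>0)).astype(np.uint8)
    m,l2,st2,c2=cv2.connectedComponentsWithStats(d)
    for i in range(1,m):
        if st2[i,4]>60: print("dark",st2[i],c2[i].round(1),bp(f,c2[i],70)[:2].round(1))
E
```

```text
top cam [371.  14. 988.]
5 [ 200  181  115   82 7086]
plate ((502.14593505859375, 9.259613037109375), (256.52191162109375, 177.36158752441406), 79.77728271484375) [[392.1000061035156, -101.19999694824219], [566.7000122070312, -132.6999969482422], [612.2000122070312, 119.69999694824219], [437.6000061035156, 151.1999969482422]]
6 [244.8 188.8] [579.8  30.9]
5 [229.4 191.8] [576.8  67.9]
5 [259.8 193.6] [564.3  -3. ]
5 [217.4 202.2] [555.1  98.3]
4 [270.5 205.5] [533.1 -24.7]
6 [211.8 217.2] [521.2 114.5]
39 [273.7 221. ] [495.2 -27.5]
4 [214.5 232.5] [484.8 111.5]
5 [268.4 236.2] [462.3 -11.4]
dark [229 194  28  39 640] [242.8 217.8] [510.1  42.7]
dark [289 213  20  20 141] [298.3 223. ] [483.8 -83.1]
scene cam [ 278. -467.  722.]
0 [     0      0    512    384 185689]
plate ((695.6260375976562, 302.4560546875), (1459.4964599609375, 2128.8359375), 57.68965530395508) [[-594.0, 254.60000610351562], [1205.199951171875, -883.2000122070312], [1985.300048828125, 350.29998779296875], [186.10000610351562, 1488.199951171875]]
72 [38.5  7.7] [ 310.6 1306.3]
1 [36.  1.] [ 314.1 1392.8]
14 [36.6 1
[... 23350 characters left out ...]
 628.6 -500.9]
2 [473.5 383. ] [ 651.5 -516.6]
1 [483. 383.] [ 664.6 -524.5]
dark [  0   3  41  60 831] [22.3 34.8] [ 217.9 1091.3]
dark [124  25  20  17  82] [134.4  31.4] [573.  898.3]
dark [  73  149   59   49 2060] [101.5 175.2] [266.5 247.6]
dark [218 179  37  26 562] [234.5 191.7] [514.2  34.3]
dark [ 81 190  60  42 750] [113.5 212.1] [257.6 122.8]
dark [104 207  49  39 595] [134.1 230.1] [280.5  52.7]
dark [ 377  216  106   58 1875] [436.3 247.8] [ 792.  -311.4]
dark [241 228  21  19 149] [251.3 239.7] [481.  -98.3]
dark [   0  264   46   91 2153] [ 25.5 304. ] [54.5 -1.4]
dark [256 288  13  12  71] [262.6 292.9] [ 439.2 -210.5]
dark [246 298  34  18 139] [262.5 307.2] [ 424.6 -234. ]
```

```bash
python3 - <<'E'
from h import *
from scipy.spatial.transform import Rotation as Ro
from workcell import env,cams
s=env.state(); print(Ro.from_euler('xyz',s["ee_rot"],degrees=True).as_matrix().round(3))
c=np.array([502.1,9.3]); a=np.radians(-10.2); X=np.array([np.cos(a),np.sin(a)]);Y=np.array([-X[1],X[0]])
def W(x,y,z): return np.r_[c+X*x+Y*y,z]
for n in ["top","scene"]:
    f=np.load(f"{n}0.npz"); im=f["img"][:,:,::-1].copy(); im=cv2.resize(im,None,fx=4,fy=4,interpolation=cv2.INTER_CUBIC)
    def cl(P,col): 
        for q in P: cv2.circle(im,tuple(int(v) for v in (proj(f,[q])[0]+.5)*4),3,col,-1)
    cl([W(72*np.cos(t),35+72*np.sin(t),60) for t in np.radians(range(-120,121,30))],(255,0,255))
    cl([W(56,35,94),W(-20,35,94),W(0,-37,69)],(0,0,255))
    cl([W(16*np.cos(t),-95+16*np.sin(t),78) for t in np.radians(range(0,360,20))],(0,255,0))
    cl([W(20*np.cos(t),-95+20*np.sin(t),60) for t in np.radians(range(0,360,20))],(255,128,0))
    cl([W(x,y,60) for x in(-95,95) for y in(-135,135)],(0,255,255))
    m=(proj(f,[W(0,0,60)])[0]*4).astype(int)
    cv2.imwrite(f"pics/{n}1.png",im[m[1]-250:m[1]+250,m[0]-300:m[0]+300])
E
```

```text
[[ 0.     0.374  0.928]
 [ 0.     0.928 -0.374]
 [-1.     0.     0.   ]]
```

View pics/top1.png

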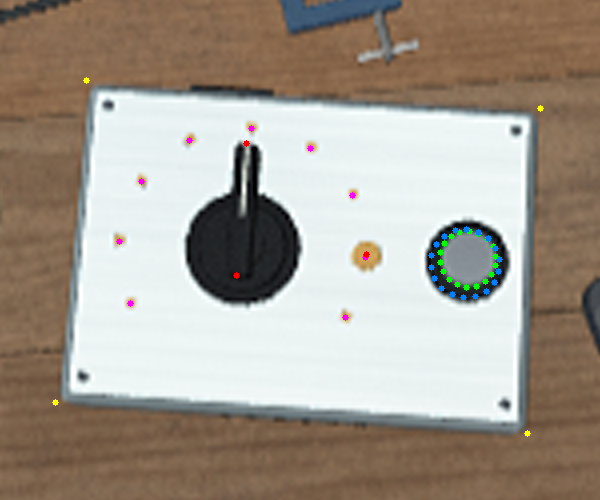

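View pics/scene1.png

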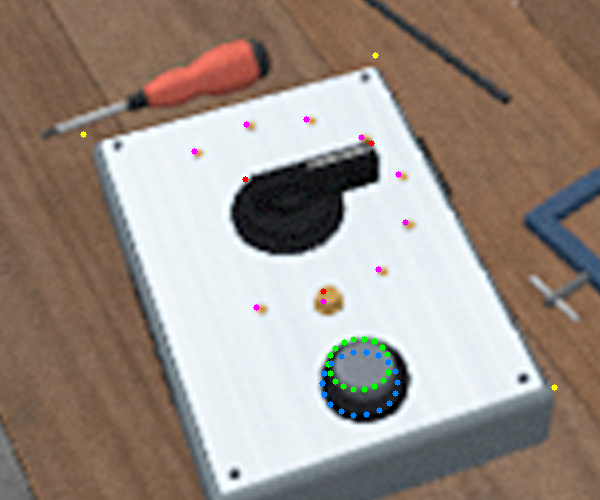

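Emit:
arm_command(
  deltas=[
    [0, [20, -26, 0], 0.01],
    [0, [45, -59, 0], 0.03],
    [0, [70, -92, 0], 0.05],
    [0, [95, -124, 0], 0.07],
    [0, [120, -157, 0], 0.09],
    [0, [145, -190, 0], 0.11],
    [0, [170, -223, 0], 0.13],
    [0, [195, -255, 0], 0.15],
    [0, [220, -288, 0], 0.17],
    [0, [245, -321, 0], 0.18],
    [0, [270, -354, 0], 0.19],
    [0, [295, -386, 0], 0.2],
    [0, [315, -413, 0], 0.204],
    [0, [330, -432, 0], 0.204],
    [0, [338, -443, 0], 0.204],
    [0, [342, -448, 0], 0.204],
    [0, [342, -448, 0], 0.204],
    [0, [342, -448, 0], 0.204],
  ],
  grip_force=5,
)

```text
time_s: 2.7
ee_pos: [556.2, 86.2, 225.0]
ee_rot: [143.3, 90.0, 133.1]
force: [-1.1, 0.5, 0.9]
gripper_width: 0.5
```

```bash
cat > snap.py <<'E'
import sys
from h import *
from workcell import env,cams
for n in sys.argv[2:]:
    f=cams.grab_frame(n); im=cv2.cvtColor(f["img"],cv2.COLOR_RGB2BGR)
    np.savez(f"{n}{sys.argv[1]}.npz",**{k:f[k] for k in("img","K","rvec","tvec")})
    if n=="top": im=cv2.resize(im[130:290,160:360],None,fx=4,fy=3.75*1.0667)[:600]
    elif n=="scene": im=cv2.resize(im[100:300,140:340],None,fx=3,fy=3)
    cv2.imwrite(f"pics/{n}_{sys.argv[1]}.png",im)
s=env.state(); print(s["time_s"],s["ee_pos"].round(1),s["force"].round(2),s["gripper_width"])
E
python3 snap.py a wrist scene
```

```text
2.8 [556.2  86.3 225.1] [0.54 0.1  0.17] 0.41771150202265467
```

View pics/wrist_a.png

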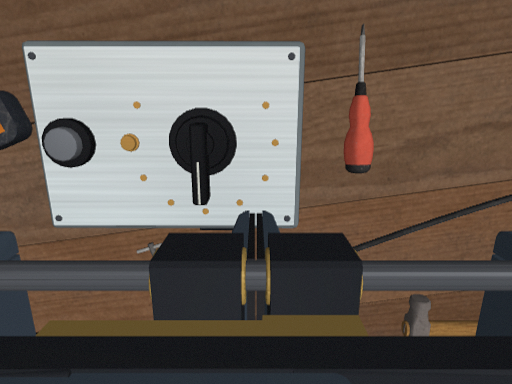

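View pics/scene_a.png

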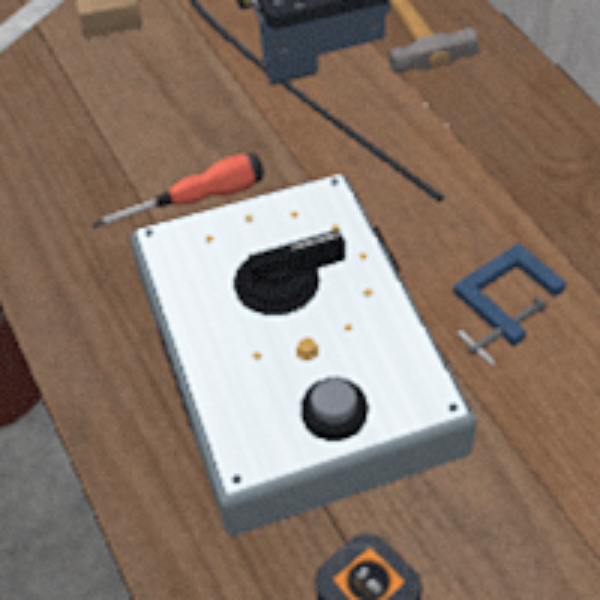

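Emit:
arm_command(
  deltas=[
    [0, [0, 0, -20], 0],
    [0, [0, 0, -45], 0],
    [0, [0, 0, -70], 0],
    [0, [0, 0, -95], 0],
    [0, [0, 0, -115], 0],
    [0, [0, 0, -128], 0],
    [0, [0, 0, -135], 0],
    [0, [0, 0, -138], 0],
    [0, [0, 0, -138], 0],
    [0, [0, 0, -138], 0],
  ],
)

```text
time_s: 3.8
ee_pos: [557.4, 85.5, 87.8]
ee_rot: [21.1, 89.9, 10.9]
force: [-0.2, 0.1, -0.1]
gripper_width: 0.5
```

```bash
python3 snap.py b wrist scene
```

```text
3.9 [557.3  85.4  87.8] [ 0.41  0.1  -0.29] 0.535631870235164
```

View pics/wrist_b.png

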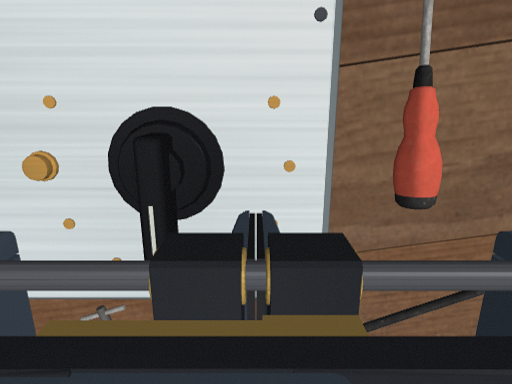

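View pics/scene_b.png

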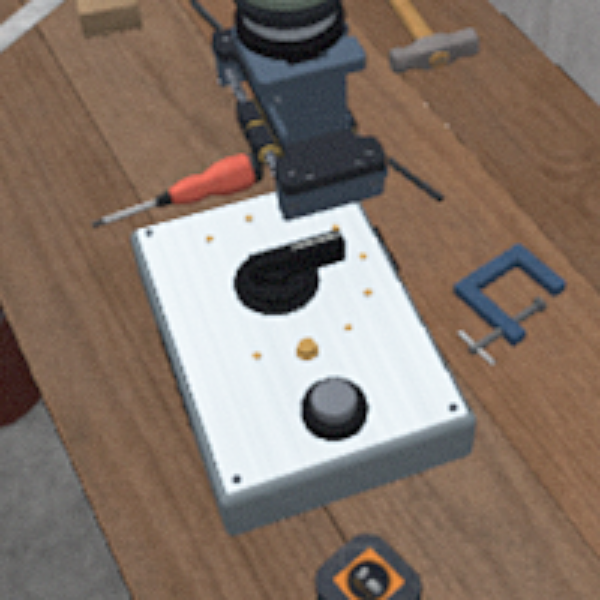

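```bash
cat > plan.py <<'E'
import numpy as np,sys
D=np.array([508.5,43.0])
def P(th,u,v):
    a=np.radians(th-10.2); return D+[u*np.cos(a)-v*np.sin(a),u*np.sin(a)+v*np.cos(a)]
E
python3 - <<'E'
from plan import *
P0=P(0,40,50); print(P0)
seq=[(0,v) for v in (43,36,29,24,21)]+[(-t,20.5) for t in range(3,46,3)]
for th,v in seq: print([0,[*[float(round(q,1)) for q in P(th,40,v)-P0],0],round(float(np.radians(th)),3)],end=", ")
E
```

```text
[556.72206133  85.12639079]
[0, [-1.2, -6.9, 0], 0.0], [0, [-2.5, -13.8, 0], 0.0], [0, [-3.7, -20.7, 0], 0.0], [0, [-4.6, -25.6, 0], 0.0], [0, [-5.1, -28.5, 0], 0.0], [0, [-4.6, -31.3, 0], -0.052], [0, [-4.1, -33.6, 0], -0.105], [0, [-3.7, -35.9, 0], -0.157], [0, [-3.4, -38.3, 0], -0.209], [0, [-3.3, -40.6, 0], -0.262], [0, [-3.3, -43.0, 0], -0.314], [0, [-3.4, -45.3, 0], -0.367], [0, [-3.6, -47.7, 0], -0.419], [0, [-4.0, -50.0, 0], -0.471], [0, [-4.4, -52.3, 0], -0.524], [0, [-5.0, -54.6, 0], -0.576], [0, [-5.7, -56.8, 0], -0.628], [0, [-6.6, -59.0, 0], -0.681], [0, [-7.5, -61.2, 0], -0.733], [0, [-8.6, -63.3, 0], -0.785],
```

Emit:
arm_command(
  deltas=[
    [0, [-1.2, -6.9, 0], 0.0],
    [0, [-2.5, -13.8, 0], 0.0],
    [0, [-3.7, -20.7, 0], 0.0],
    [0, [-4.6, -25.6, 0], 0.0],
    [0, [-5.1, -28.5, 0], 0.0],
    [0, [-4.6, -31.3, 0], -0.052],
    [0, [-4.1, -33.6, 0], -0.105],
    [0, [-3.7, -35.9, 0], -0.157],
    [0, [-3.4, -38.3, 0], -0.209],
    [0, [-3.3, -40.6, 0], -0.262],
    [0, [-3.3, -43.0, 0], -0.314],
    [0, [-3.4, -45.3, 0], -0.367],
    [0, [-3.6, -47.7, 0], -0.419],
    [0, [-4.0, -50.0, 0], -0.471],
    [0, [-4.0, -50.0, 0], -0.471],
  ],
)

```text
time_s: 5.4
ee_pos: [552.7, 35.1, 86.9]
ee_rot: [128.1, 90.0, 90.9]
force: [0.3, 0.0, 0.4]
gripper_width: 0.9
```

```bash
python3 snap.py c wrist scene top
```

```text
5.55 [552.8  35.4  87. ] [-0.45 -0.55 -0.05] 0.7752794784871633
```

View pics/wrist_c.png

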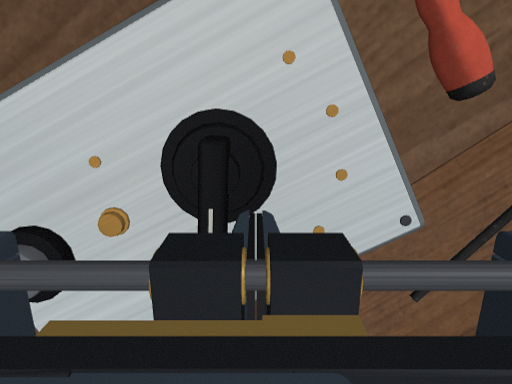

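View pics/scene_c.png

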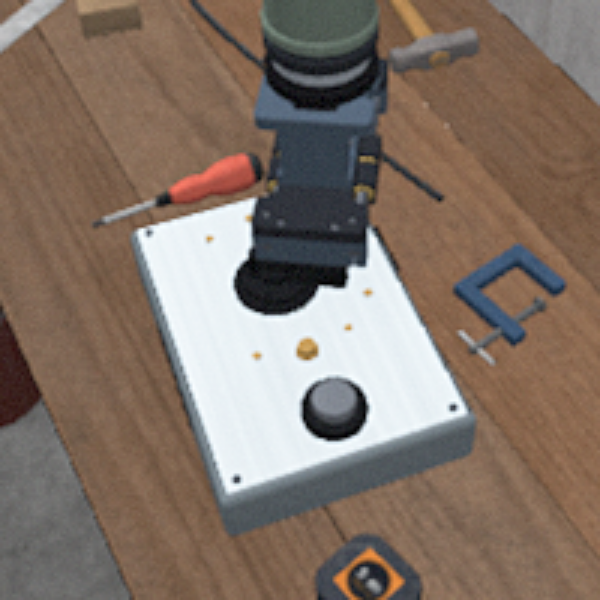

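```bash
python3 - <<'E'
from plan import *
P0=P(-27,40,20.5)
for th in list(range(-30,-61,-3)): print([0,[*[float(round(q,1)) for q in P(th,40,20.5)-P0],0],round(float(np.radians(th+27)),3)],end=", ")
print()
P0=P(-57,40,20.5)
for th in list(range(-60,-91,-3)): print([0,[*[float(round(q,1)) for q in P(th,40,20.5)-P0],0],round(float(np.radians(th+57)),3)],end=", ")
E
```

```text
[0, [-0.5, -2.3, 0], -0.052], [0, [-1.1, -4.6, 0], -0.105], [0, [-1.8, -6.8, 0], -0.157], [0, [-2.6, -9.0, 0], -0.209], [0, [-3.5, -11.2, 0], -0.262], [0, [-4.6, -13.3, 0], -0.314], [0, [-5.8, -15.3, 0], -0.367], [0, [-7.0, -17.3, 0], -0.419], [0, [-8.4, -19.2, 0], -0.471], [0, [-9.9, -21.1, 0], -0.524], [0, [-11.4, -22.8, 0], -0.576], 
[0, [-1.6, -1.8, 0], -0.052], [0, [-3.2, -3.4, 0], -0.105], [0, [-4.9, -5.0, 0], -0.157], [0, [-6.8, -6.5, 0], -0.209], [0, [-8.7, -7.9, 0], -0.262], [0, [-10.6, -9.2, 0], -0.314], [0, [-12.7, -10.4, 0], -0.367], [0, [-14.7, -11.5, 0], -0.419], [0, [-16.9, -12.5, 0], -0.471], [0, [-19.1, -13.3, 0], -0.524], [0, [-21.3, -14.1, 0], -0.576],
```

Emit:
arm_command(
  deltas=[
    [0, [-0.5, -2.3, 0], -0.052],
    [0, [-1.1, -4.6, 0], -0.105],
    [0, [-1.8, -6.8, 0], -0.157],
    [0, [-2.6, -9.0, 0], -0.209],
    [0, [-3.5, -11.2, 0], -0.262],
    [0, [-4.6, -13.3, 0], -0.314],
    [0, [-5.8, -15.3, 0], -0.367],
    [0, [-7.0, -17.3, 0], -0.419],
    [0, [-8.4, -19.2, 0], -0.471],
    [0, [-9.9, -21.1, 0], -0.524],
    [0, [-9.9, -21.1, 0], -0.524],
  ],
)

```text
time_s: 6.65
ee_pos: [542.7, 14.2, 87.0]
ee_rot: [-133.2, 90.0, 159.5]
force: [0.1, -0.0, -0.5]
gripper_width: 0.3
```

```bash
python3 snap.py d wrist scene
```

```text
6.75 [543.   14.4  87. ] [ 0.86 -0.42  0.21] 0.31811117139177364
```

View pics/wrist_d.png

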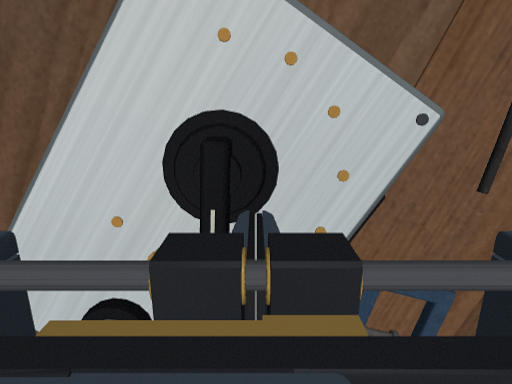

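View pics/scene_d.png

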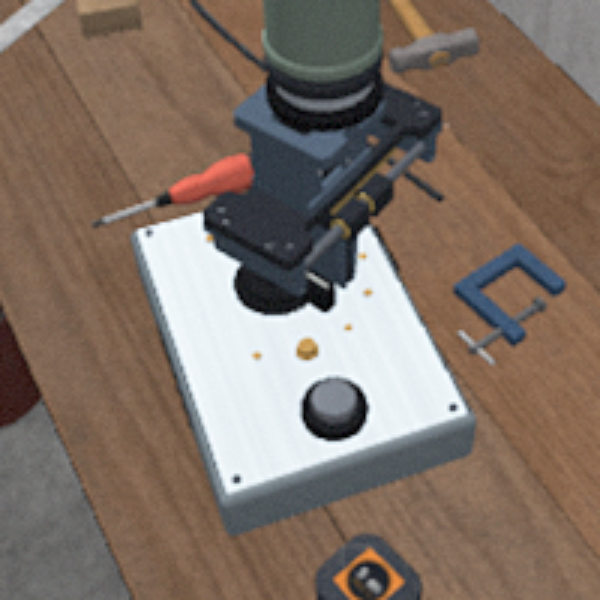

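Emit:
arm_command(
  deltas=[
    [0, [-1.6, -1.8, 0], -0.052],
    [0, [-3.2, -3.4, 0], -0.105],
    [0, [-4.9, -5.0, 0], -0.157],
    [0, [-6.8, -6.5, 0], -0.209],
    [0, [-8.7, -7.9, 0], -0.262],
    [0, [-10.6, -9.2, 0], -0.314],
    [0, [-12.7, -10.4, 0], -0.367],
    [0, [-14.7, -11.5, 0], -0.419],
    [0, [-16.9, -12.5, 0], -0.471],
    [0, [-19.1, -13.3, 0], -0.524],
    [0, [-19.1, -13.3, 0], -0.524],
  ],
)

```text
time_s: 7.85
ee_pos: [523.6, 1.0, 87.0]
ee_rot: [-81.1, 90.0, -178.3]
force: [0.5, -0.4, -0.1]
gripper_width: 0.3
```

```bash
python3 snap.py e wrist scene
```

```text
7.95 [523.9   1.1  87. ] [ 0.03  0.5  -0.7 ] 0.6496988229290884
```

View pics/wrist_e.png

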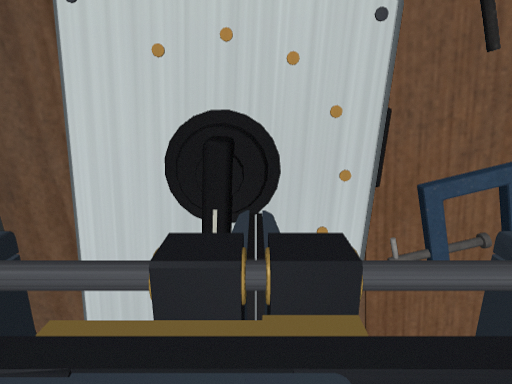

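View pics/scene_e.png

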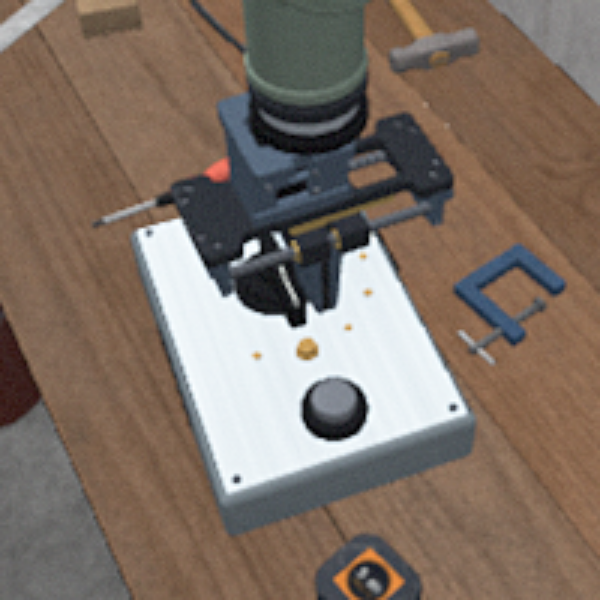

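Emit:
arm_command(
  deltas=[
    [0, [5, -1, 0], 0],
    [0, [12, -2, 0], 0],
    [0, [20, -3.5, 0], 0],
    [0, [25, -4.5, 0], 0],
    [0, [25, -4.5, 15], 0],
    [0, [25, -4.5, 40], 0],
    [0, [25, -4.5, 60], 0],
    [0, [20, -15, 75], 0],
    [0, [10, -30, 80], 0],
    [0, [-5, -48, 80], 0],
    [0, [-20, -66, 80], 0],
    [0, [-32, -79, 80], 0],
    [0, [-38.3, -86.2, 80], 0],
    [0, [-38.3, -86.2, 80], 0],
    [0, [-38.3, -86.2, 80], 0],
  ],
)

```text
time_s: 9.45
ee_pos: [485.8, -85.2, 167.0]
ee_rot: [123.3, 90.0, 26.0]
force: [-0.5, -0.2, 0.4]
gripper_width: 1.0
```

```bash
python3 snap.py f wrist scene top
```

```text
9.6 [486.  -84.8 166.9] [ 0.64 -0.33 -0.31] 0.4588972178778729
```

View pics/wrist_f.png

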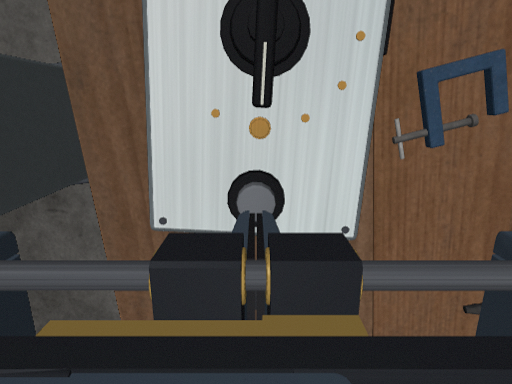

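View pics/scene_f.png

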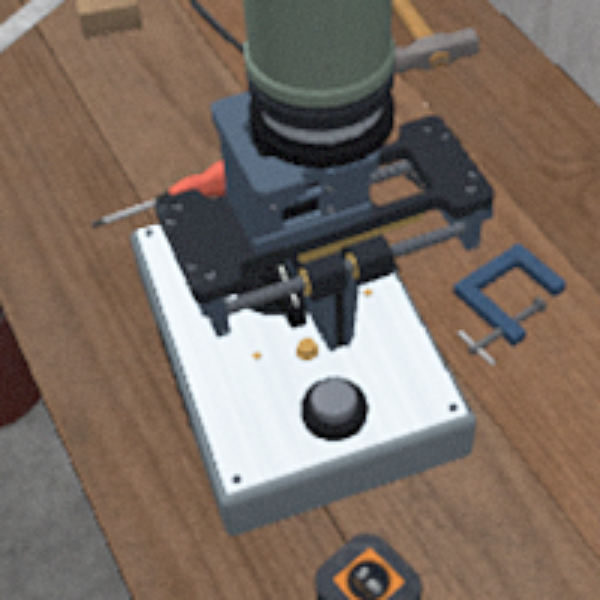

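View pics/top_f.png

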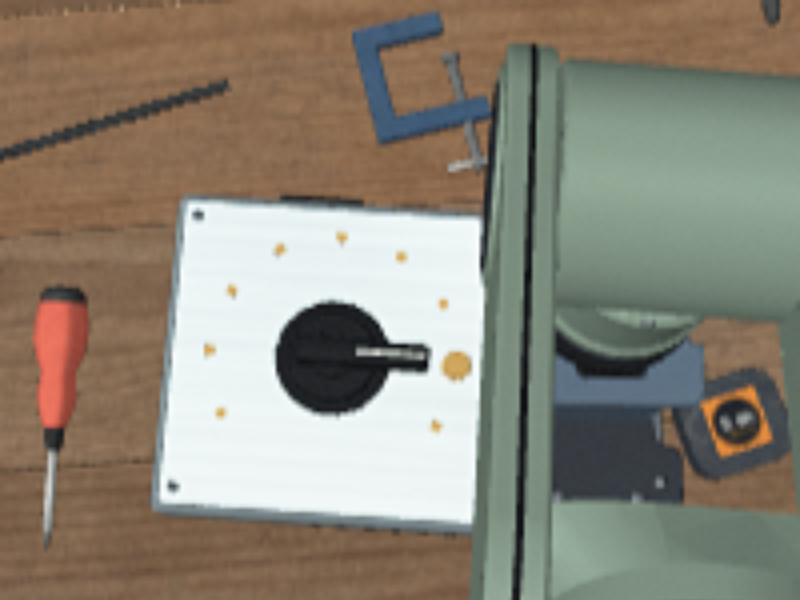

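```bash
python3 - <<'E'
from h import *
f=np.load("wristf.npz"); im=f["img"].astype(int)
g=((im.max(2)-im.min(2)<25)&(im.mean(2)>75)&(im.mean(2)<140)).astype(np.uint8); g[:170]=0;g[225:]=0;g[:,:225]=0;g[:,290:]=0
m,l,st,c=cv2.connectedComponentsWithStats(g)
for i in range(1,m):
    if st[i,4]>60: print(st[i],c[i].round(1))
# predicted outlines
for z in (76,78,80,82):
    q=[proj(f,[[x,y,z]])[0].round(1) for x,y in ((485.5,-85.2),(485.5+2.8,-85.2+15.7),(485.5-15.7,-85.2+2.8),(485.5+15.7,-85.2-2.8))]; print(z,q)
E
python3 -c "
import cv2;a=cv2.imread('pics/wrist_f.png')[100:260,170:340];cv2.imwrite('pics/wf_z.png',cv2.resize(a,None,fx=3.7,fy=3.7,interpolation=cv2.INTER_CUBIC))"
```

```text
[237 183  38  38 934] [255.3 199.4]
76 [array([253.7, 200.2]), array([254.7, 180.9]), array([233.9, 199.3]), array([273.4, 201.1])]
78 [array([253.7, 200.9]), array([254.7, 181.5]), array([233.8, 200. ]), array([273.5, 201.8])]
80 [array([253.7, 201.6]), array([254.7, 182.1]), array([233.6, 200.7]), array([273.7, 202.5])]
82 [array([253.7, 202.3]), array([254.6, 182.7]), array([233.5, 201.4]), array([273.8, 203.3])]
```

View pics/wf_z.png

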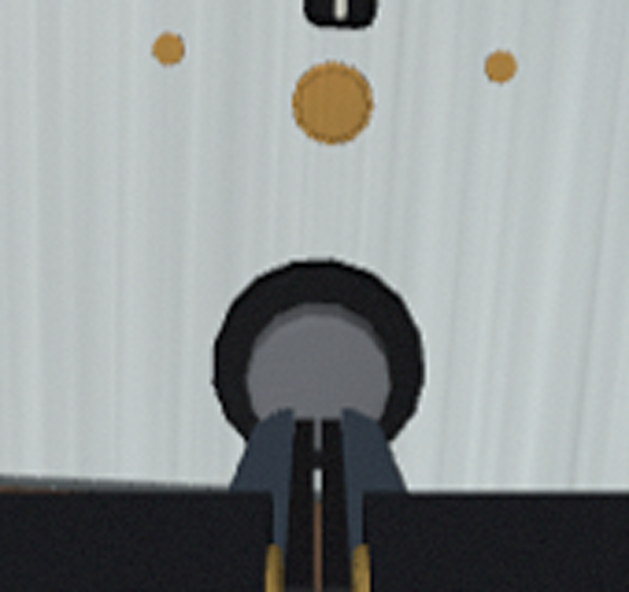

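Emit:
arm_command(
  deltas=[
    [0, [1, 0, -20], 0],
    [0, [1, 0, -40], 0],
    [0, [1, 0, -57], 0],
    [0, [1, 0, -67], 0],
    [0, [1, 0, -72], 0],
    [0, [1, 0, -74], 0],
    [0, [1, 0, -76], 0],
    [0, [1, 0, -78], 0],
    [0, [1, 0, -78], 0],
  ],
)

```text
time_s: 10.5
ee_pos: [486.7, -85.0, 89.5]
ee_rot: [109.7, 89.9, 12.4]
force: [-1.7, 1.3, 4.0]
gripper_width: 0.6
```

Emit:
arm_command(
  deltas=[
    [0, [0, 0, -1], 0],
    [0, [0, 0, -2], 0],
    [0, [0, 0, -2], 0],
  ],
)

```text
time_s: 10.8
ee_pos: [486.7, -85.1, 87.3]
ee_rot: [110.0, 90.0, 12.7]
force: [-1.5, 2.7, 4.1]
gripper_width: 0.3
```

Emit:
arm_command(
  deltas=[
    [0, [0, 0, -1], 0],
    [0, [0, 0, -2], 0],
    [0, [0, 0, -2], 0],
  ],
)

```text
time_s: 11.1
ee_pos: [486.8, -85.1, 87.1]
ee_rot: [98.6, 89.9, 1.3]
force: [-5.6, 2.7, 19.1]
gripper_width: 0.3
```

```bash
python3 snap.py g wrist scene; python3 -c "
import cv2;a=cv2.imread('pics/wrist_g.png')[150:350,150:360];cv2.imwrite('pics/wg_z.png',cv2.resize(a,None,fx=2.9,fy=2.9,interpolation=cv2.INTER_CUBIC))
import numpy as np
a=np.load('sceneg.npz')['img'][200:270,215:295,::-1];b=np.load('scenea.npz')['img'][200:270,215:295,::-1]
cv2.imwrite('pics/sg_z.png',cv2.resize(np.hstack([b,a]),None,fx=5,fy=5,interpolation=cv2.INTER_CUBIC))"
```

```text
11.2 [486.8 -85.1  87. ] [-5.03  3.02 17.88] 0.38493473665354816
```

View pics/sg_z.png

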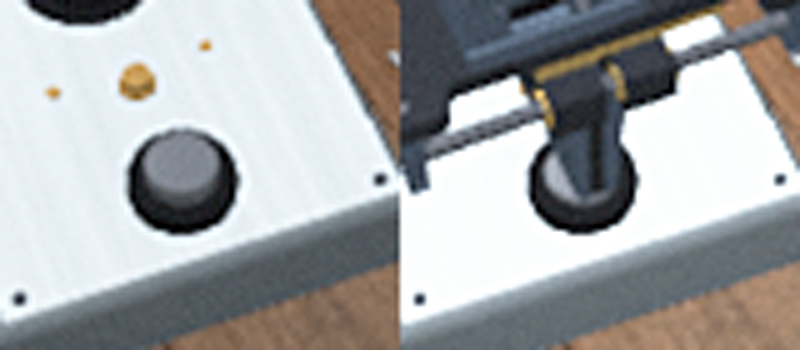

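View pics/wg_z.png

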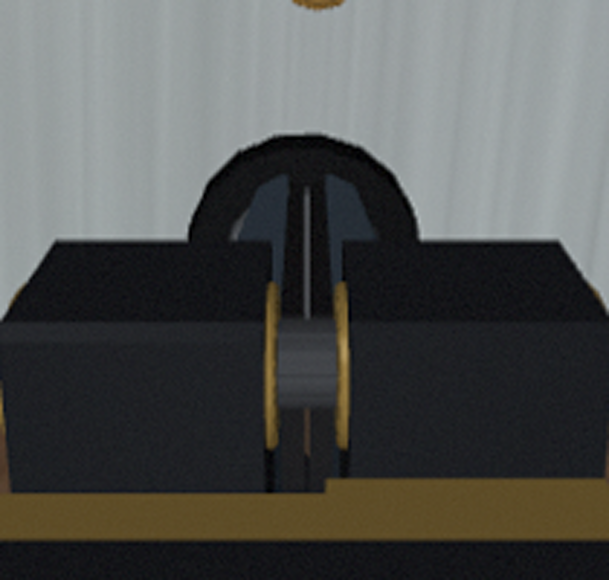

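Emit:
arm_command(
  deltas=[
    [0, [0, 0, 3], 0],
    [0, [0, 0, 4], 0],
    [0, [0, 0, 4], 0],
  ],
)

```text
time_s: 11.5
ee_pos: [486.8, -85.1, 89.2]
ee_rot: [100.7, 89.9, 3.4]
force: [-0.9, 3.1, 4.6]
gripper_width: 0.1
```

Emit:
arm_command(
  deltas=[
    [0, [0, 0, 1], 0],
    [0, [0, 0, 2], 0],
    [0, [0, 0, 2], 0],
  ],
)

```text
time_s: 11.8
ee_pos: [486.8, -85.3, 91.0]
ee_rot: [80.3, 90.0, -16.9]
force: [-0.3, 1.2, 3.0]
gripper_width: 0.7
```

Emit:
arm_command(
  deltas=[
    [0, [0, 0, 1], 0],
    [0, [0, 0, 2], 0],
    [0, [0, 0, 2], 0],
  ],
)

```text
time_s: 12.1
ee_pos: [486.7, -85.5, 93.0]
ee_rot: [56.1, 90.0, -41.2]
force: [1.1, 0.8, 1.3]
gripper_width: 0.5
```

Emit:
arm_command(
  deltas=[
    [0, [0, 0, 2], 0],
    [0, [0, 0, 4], 0],
    [0, [0, 0, 4], 0],
  ],
)

```text
time_s: 12.4
ee_pos: [486.4, -85.4, 97.0]
ee_rot: [-13.4, 90.0, -110.6]
force: [0.7, 0.6, 0.2]
gripper_width: 0.1
```

Emit:
arm_command(
  deltas=[
    [0, [0, 0, 20], 0],
    [0, [0, 0, 50], 0],
    [0, [0, 0, 80], 0],
    [0, [0, 0, 110], 0],
    [0, [0, 0, 135], 0],
    [0, [-15, 20, 150], 0],
    [0, [-30, 55, 155], 0],
    [0, [-40, 95, 155], 0],
    [0, [-50, 135, 155], 0],
    [0, [-60, 175, 155], 0],
    [0, [-75, 215, 155], 0],
    [0, [-90, 255, 155], 0],
    [0, [-105, 295, 155], 0],
    [0, [-115, 325, 155], 0],
    [0, [-120, 345, 155], 0],
    [0, [-120, 350, 155], 0],
    [0, [-120, 350, 155], 0],
    [0, [-120, 350, 155], 0],
  ],
)

```text
time_s: 14.2
ee_pos: [366.6, 263.9, 251.8]
ee_rot: [0.6, 89.9, -96.7]
force: [-0.1, -0.4, -0.2]
gripper_width: 0.4
```

```bash
python3 snap.py h scene top
```

```text
14.3 [366.8 263.8 251.9] [ 0.25 -0.12 -0.38] 0.7049066379363966
```

View pics/top_h.png

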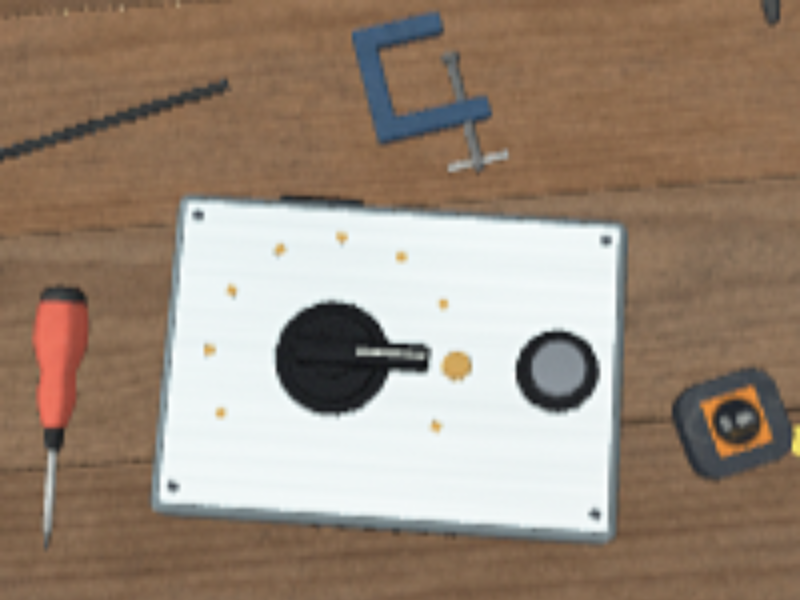

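View pics/scene_h.png

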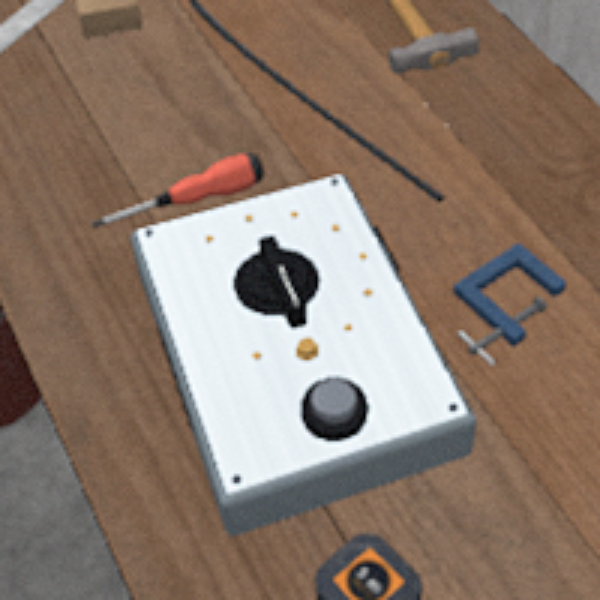

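The pictures show the pointer in line with the stud: in the top view it runs from about (300,355) to (428,358), with the stud at (457,365). The button is up and the tools look unmoved. The arm is clear, so I'm handing in.

```bash
python3 -c "
from workcell import env
print(env.job_done())"
```

```text
the job is handed in; nothing more can be done
None
```

The job is handed in: the dial rests on the large stud, at -90°, and the start button was pressed fully down once after that.

- **Dial:** I pushed the pointer with the closed fingertips from 0° through -30° and -60° to -90°, looking at it after each click. The readings I took after each click showed no more than about 1 N on the tool. I then backed the fingers off before going to the button.
- **Button:** It met a hard stop after about 6 mm of travel. The force was about 19 N at the stop, and the spring force faded to nothing as I lifted off.
- **Final check (top and scene pictures, at 14.3 s):** The pointer lines up with the stud and the button is up. The screwdriver, tape measure and clamp look unmoved, judged by eye. The arm stands clear, with force readings near zero.

Two things did not match exactly. The scene camera places points about 3 mm off the top camera in y, so I aimed between them. The wrist picture put the button about 1 to 1.5 mm from my estimate, so I shifted the press by 1 mm. No check failed.

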